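# Knock lattice modules out of the jig and sort them

### The arm

A 7-joint arm with a two-finger parallel gripper is mounted at the origin on the work surface. World frame = base frame: x ahead of the robot, y to its left, z up, the work surface at z = 0. Lengths are in mm, angles in degrees, forces in N, time in s.
With the tool pointing down it reaches from about 425 to 1025 mm from the base axis. Payload 3.6 kg.
Tool frame: the origin (TCP) lies between the finger pads; the fingertips stand r.tip_reach ahead of it and the grasp point (between the pads) lies 8 mm behind it (r.tip_reach is the distance from the TCP to the fingertips, in mm); z points along the fingers, y is the line along which they close (so a half turn about z gives the same grasp; the last joint's range is limited). The gripper opens to 85 mm and grips with 20 to 120 N. Pads are 22 mm wide; open, the fingers measure 114 mm over their backs; the gripper's body (76 mm by 85 mm) begins 54 mm behind the grasp point. The pads swing forward as they close: fully open they stand 13 mm farther back than shut.
Start: joints at [58.184, 33.873, 2.773, 92.16, -1.908, 54.013, -1.931], TCP at [323.033, -649.06, 242.302] pointing down, gripper open.
Joint ranges: [-153.93, 153.93], [-27.13, 128.08], [-72.61, 78.16], [10.71, 143.7], [-87.88, 267.88], [4.46, 118.87], [-176.78, 176.78]. Speed limits (degrees/s): [147.25, 147.25, 180, 180, 180, 180, 180].

### API

Orientations are given as a 3x3 rotation matrix whose columns are the frame's x, y, z axes.
In Python, from bench import r, gripper_open, grasp, kinematics, status, imaging, workorder gives the robot as it stands. Calls block until the motion is done:
- r.move_ptp(position, orientation): joint-space move of the TCP to a pose.
- r.move_linear(position, max_speed=150, frame=None): straight line of the TCP; frame=None keeps the orientation; max_speed is the mean speed in mm/s.
- r.set_joints(angles): joint-space move.
- gripper_open() and grasp(): open the fingers fully, or close them until they stop; the grip force is fixed at half the most.
- r.hold(seconds).
- kinematics.solve_ik(position, orientation): joint angles nearest the present ones, or None.
- status.state(): the state.
- imaging.capture(name): name is "side" or "top"; returns a dict with "frame" (400x640x3 uint8, red, green, blue), "fx", "fy", "cx", "cy" (pixels), "R" (3x3) and "t" (3): a world point X has camera coordinates R X + t. Camera axes: x right, y down, z forward; pixel columns grow to the right and rows downward; lengths in mm; the calibration is good to about 2 mm. A picture is of the moment at which its call begins. There is no depth.
A pose or a line that the arm cannot do raises r.MotionError and nothing moves.
- workorder.hand_in(): hands the job in; it is judged then, once.
The state is a dict: "time": time; "joint_pos": joint angles; "joint_vel": joint speeds; "joint_efforts": joint torques, N m; "eef_pos": TCP position; "orientation": TCP orientation; "contact_force": force on the tool from outside, world axes, zero at the start; "moment": the same for the moment, N m; "grip_width": finger opening in mm; "grasp_force": force on a finger pad.
Only numpy, scipy, OpenCV 4.12 (cv2) and the standard library are available. Lean on these libraries where they do the work, as an engineer would, in place of code of your own. Each camera call takes 0.05 s, during which the arm holds its last target. There are 200 camera calls.

### The job

Use the yellow knock-out tool to poke every lattice module up out of its pocket in the jig from below, through the access hole. Then stand each module upright and flat in a nest of its own, green-tagged ones in the green pass tray and red-tagged ones in the red reject tray, and stand the tool upright back on the middle of its blue mat. Do not disturb the other things on the table.

Things in the scene. Friction and masses are not known exactly. Their poses are not given: they have to be found in the camera images.
- jig: Fixed aluminium jig; origin on the table under the middle of the pocket row. Level plate, jig y -200 to 200, x -43 to +66 mm, underside 70 and top 122 mm above the table; four pockets in a row at y = -150, -50, 50, 150. Stands on a full-length rear wall (x 46 to 66; 12 mm high foot flange behind it to x = 100). Open underneath from the front (-x, robot side) and ends.
- pocket0 (a point): Centre of the mouth of pocket 0, at the jig's top, 122 mm above the table. 65.5 (jig x) x 49.5 (jig y) mm, 46 mm deep; the 6 mm floor has a 34 mm square access hole in the middle. May be empty. A brass spring pad in the rear wall holds the module: pushing it up takes 4 to 12 N, and pushed partly up it stays proud after the tool is withdrawn; then lift it straight up.
- pocket1 (a point): Centre of the mouth of pocket 1, at the jig's top, 122 mm above the table. 65.5 (jig x) x 49.5 (jig y) mm, 46 mm deep; the 6 mm floor has a 34 mm square access hole in the middle. May be empty. A brass spring pad in the rear wall holds the module: pushing it up takes 4 to 12 N, and pushed partly up it stays proud after the tool is withdrawn; then lift it straight up.
- pocket2 (a point): Centre of the mouth of pocket 2, at the jig's top, 122 mm above the table. 65.5 (jig x) x 49.5 (jig y) mm, 46 mm deep; the 6 mm floor has a 34 mm square access hole in the middle. May be empty. A brass spring pad in the rear wall holds the module: pushing it up takes 4 to 12 N, and pushed partly up it stays proud after the tool is withdrawn; then lift it straight up.
- pocket3 (a point): Centre of the mouth of pocket 3, at the jig's top, 122 mm above the table. 65.5 (jig x) x 49.5 (jig y) mm, 46 mm deep; the 6 mm floor has a 34 mm square access hole in the middle. May be empty. A brass spring pad in the rear wall holds the module: pushing it up takes 4 to 12 N, and pushed partly up it stays proud after the tool is withdrawn; then lift it straight up.
- tool: Yellow C-shaped knock-out tool, 350 g, on its flat foot; origin under the foot's middle. Foot 107 (x) x 64 (y) x 10 mm; 14 mm pin at x = +31, top 48 mm up; column 16 x 28 at x = -39; arm 24 wide from 166 to 180 mm up, from the column to x = +31, black handle on it. The C opens to +x: foot and pin go under the jig's plate from the front, arm over it; raise to poke; foot meets plate at 32 mm proud.
- tool_handle (a point): Centre of the tool's black handle block: 40 (tool x) x 24 (tool y) x 34 (z) mm, spanning 180 to 214 mm above the foot's underside; grasp it from above across its 24 mm.
- mat: Blue mat, 170 x 120 mm, 1 mm thin and flat (the tool stands on the table level), where the tool starts and belongs; origin at its centre.
- green_a: White open-lattice module with a green tag (34 x 26 mm) on top: goes to the pass tray. 64 (own x) x 48 (own y) x 46 (z) mm, about 120 g, acts as a solid block, flat closed underside; origin at the centre of its underside. Starts in a pocket, long side along jig x, top flush with the jig's top, too tight to grip. Absent (None) in some runs.
- green_b: White open-lattice module with a green tag (34 x 26 mm) on top: goes to the pass tray. 64 (own x) x 48 (own y) x 46 (z) mm, about 120 g, acts as a solid block, flat closed underside; origin at the centre of its underside. Starts in a pocket, long side along jig x, top flush with the jig's top, too tight to grip. Absent (None) in some runs.
- red_a: White open-lattice module with a red tag (34 x 26 mm) on top: goes to the reject tray. 64 (own x) x 48 (own y) x 46 (z) mm, about 120 g, acts as a solid block, flat closed underside; origin at the centre of its underside. Starts in a pocket, long side along jig x, top flush with the jig's top, too tight to grip. Absent (None) in some runs.
- red_b: White open-lattice module with a red tag (34 x 26 mm) on top: goes to the reject tray. 64 (own x) x 48 (own y) x 46 (z) mm, about 120 g, acts as a solid block, flat closed underside; origin at the centre of its underside. Starts in a pocket, long side along jig x, top flush with the jig's top, too tight to grip. Absent (None) in some runs.
- pass_tray: Fixed tray with green rims, 200 (x) x 84 (y) mm, rims 14 mm above the table, two nests side by side along its x; origin at its centre on the table.
- reject_tray: Fixed tray with red rims, otherwise as the pass tray.
- pass_nest0 (a point): Centre of the floor of a pass nest (4 mm above the table): an 88 (tray x) x 72 (tray y) mm compartment with 10 mm high rims, for one module with its long side along the tray's x.
- pass_nest1 (a point): Centre of the floor of a pass nest (4 mm above the table): an 88 (tray x) x 72 (tray y) mm compartment with 10 mm high rims, for one module with its long side along the tray's x.
- reject_nest0 (a point): Centre of the floor of a reject nest (4 mm above the table): an 88 (tray x) x 72 (tray y) mm compartment with 10 mm high rims, for one module with its long side along the tray's x.
- reject_nest1 (a point): Centre of the floor of a reject nest (4 mm above the table): an 88 (tray x) x 72 (tray y) mm compartment with 10 mm high rims, for one module with its long side along the tray's x.
- bottle: Bystander: bottle, 60 mm diameter, 150 mm high, upright; leave alone.
- tape_roll: Bystander: yellow roll, 90 mm diameter, 40 mm high, lying flat; leave alone.
- mug: Bystander: blue mug, 76 mm diameter, 90 mm high; leave alone.

How it is judged:
By the outcome, as a careful person would: the job done as asked, in the order asked, and still so for the second after the job is handed in, with the robot touching nothing.
Of green_a, green_b, red_a, red_b only 3 to 4 are there at a start; the rules pass over those that are not, and their reading is None.
At some moment in a run one of tool, green_a, green_b, red_a, red_b may be knocked a few centimetres aside while the robot is not near it.
It also fails if it takes over 210 s, if anything falls off the work surface, if the arm or the gripper's body presses on something with over 40 N, if the wrist force passes 120 N, or if a joint passes its speed limit or range.

## Working session

There is one attempt and no reset: what is moved stays moved. The work goes in short steps, each a Python script; the robot and the scene stay as the last script left them, time stands still between calls to the robot, and variables do not carry over. Pictures are saved under pics/ and viewed, at most 14 in all, crops included, and the job is handed in when it is done.

```bash
ls; mkdir -p pics; python3 - <<'E'
from bench import r,status,imaging
import cv2,numpy as np
for n in("top","side"):
    c=imaging.capture(n);cv2.imwrite(f"pics/{n}0.png",c["frame"][:,:,::-1])
    print(n,c["fx"],c["cx"],c["cy"],np.round(c["R"],3).tolist(),np.round(c["t"]).tolist(), np.round(-np.array(c["R"]).T@c["t"]))
print(status.state(),r.tip_reach)
E
```

```text
pics
top 481.3455793429391 314.6728995483437 192.75531269463482 [[-0.068, -0.998, -0.004], [-0.977, 0.067, -0.2], [0.2, -0.01, -0.98]] [-28.0, 573.0, 1270.0] [ 304.  -54. 1359.]
side 419.2828665082467 316.85166290530134 210.03333425885887 [[-0.999, -0.031, -0.018], [-0.005, 0.629, -0.777], [0.036, -0.777, -0.629]] [537.0, 132.0, 1405.0] [ 488. 1025.  996.]
{'time': 0.1, 'joint_pos': array([58.18247452, 33.92282515,  2.7681371 , 92.2285882 , -1.90845498,
       54.01276691, -1.93062654]), 'joint_vel': array([ 0.05932907, -0.14348525,  0.03087668, -0.20049016, -0.05649903,
       -0.03490558, -0.03749879]), 'joint_efforts': array([ 4.78076036e-03, -5.49992073e+01,  1.55327193e+00, -1.98823214e+01,
        9.70618275e-03,  3.81685459e-03,  7.38159400e-07]), 'eef_pos': array([ 322.72887892, -648.39953871,  241.22888684]), 'orientation': array([[ 8.95210607e-01,  4.45642154e-01, -1.01958699e-03],
       [ 4.45643306e-01, -8.95208824e-01,  1.79040609e-03],
       [-1.14862840e-04, -2.05716264e-03, -9.99997877e-01]]), 'contact_force': array([-7.28077563e-04, -7.35095628e-01, -6.74237396e-02]), 'moment': array([-0.01840304,  0.02516078,  0.03776014]), 'grasp_force': 0.0, 'grip_width': 85.18148889563346} 11.0
```

View pics/top0.png

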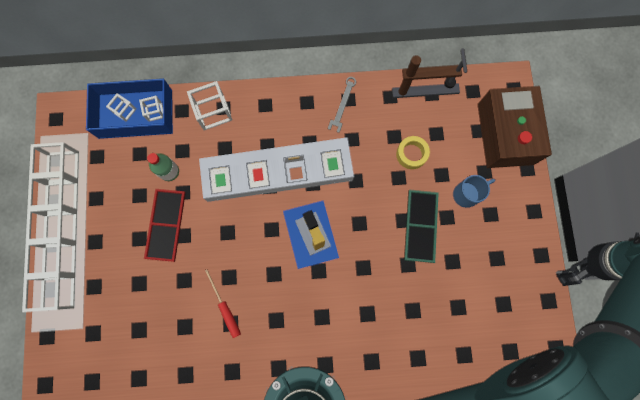

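View pics/side0.png

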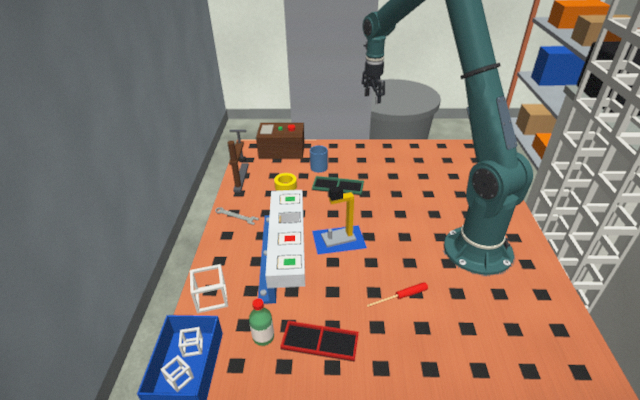

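```bash
python3 - <<'E'
import cv2
i=cv2.imread("pics/top0.png")
cv2.imwrite("pics/c1.png",cv2.resize(i[132:276,190:370],None,fx=4.4,fy=4.4*0+4.1,interpolation=cv2.INTER_CUBIC))
a=cv2.resize(i[185:267,140:190],None,fx=7,fy=7,interpolation=cv2.INTER_CUBIC);b=cv2.resize(i[185:267,400:450],None,fx=7,fy=7,interpolation=cv2.INTER_CUBIC)
cv2.imwrite("pics/c2.png",cv2.hconcat([a,b]))
E
```

```text
(no output)
```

View pics/c1.png

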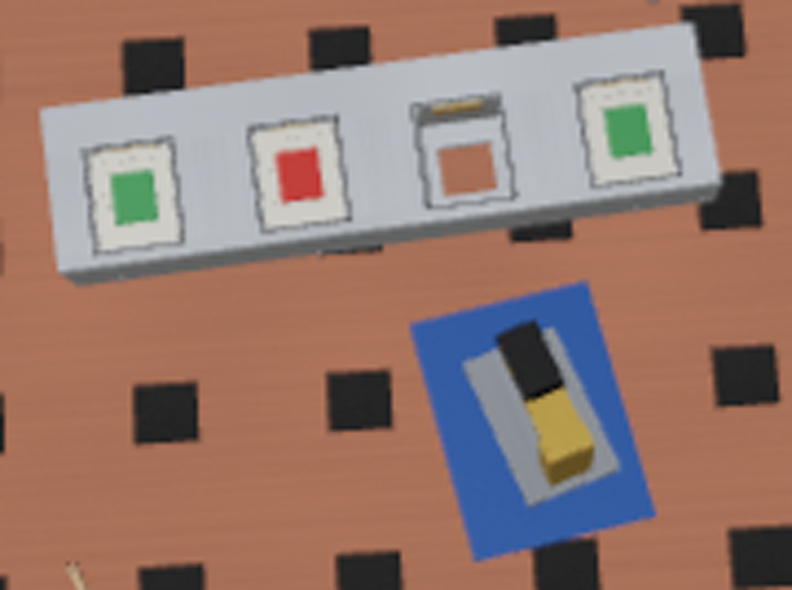

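View pics/c2.png

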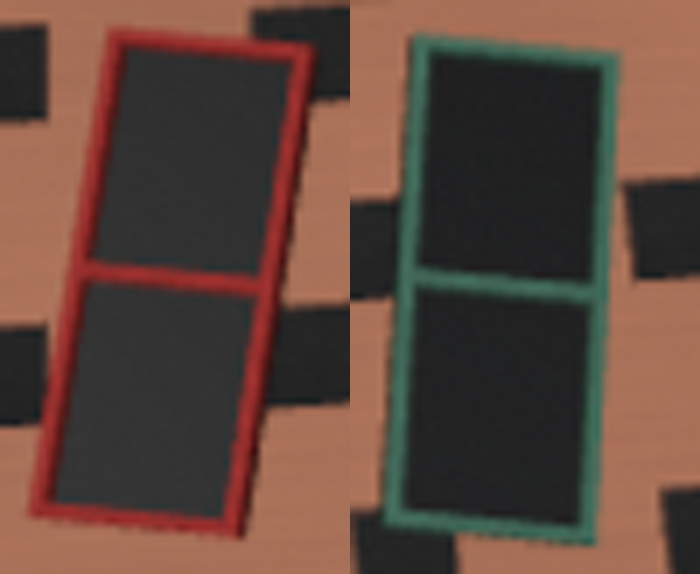

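```bash
cat > lib.py <<'E'
import numpy as np,cv2
from scipy.optimize import least_squares
from bench import r,gripper_open,grasp,kinematics,status,imaging,workorder
def cap(n,f=None):
    c=imaging.capture(n)
    if f: cv2.imwrite(f"pics/{f}.png",c["frame"][:,:,::-1])
    return c
def proj(c,X):
    q=np.atleast_2d(X)@np.array(c["R"]).T+c["t"]
    return np.c_[c["fx"]*q[:,0]/q[:,2]+c["cx"],c["fy"]*q[:,1]/q[:,2]+c["cy"]]
def w(p,L):  # pose (x,y,yaw deg), local -> world
    a=np.radians(p[2]);L=np.atleast_2d(L).astype(float)
    return np.c_[p[0]+L[:,0]*np.cos(a)-L[:,1]*np.sin(a),p[1]+L[:,0]*np.sin(a)+L[:,1]*np.cos(a),L[:,2]]
def fit(c,L,uv,p0):
    s=least_squares(lambda p:(proj(c,w(p,L))-uv).ravel(),p0,x_scale=[100,100,10])
    return s.x,np.abs(s.fun).max()
def down(yaw): # gripper y axis along world yaw+90 (i.e. closes along local y)
    a=np.radians(yaw);c,s=np.cos(a),np.sin(a)
    return np.array([[c,s,0],[s,-c,0],[0,0,-1.]])
def back(c,u,v,z):
    d=np.array(c["R"]).T@[(u-c["cx"])/c["fx"],(v-c["cy"])/c["fy"],1]; o=-np.array(c["R"]).T@c["t"]
    return o+d*(z-o[2])/d[2]
def st():
    s=status.state();print("t%.1f"%s["time"],np.round(s["eef_pos"],1),"F",np.round(s["contact_force"],1),"M",np.round(s["moment"],2),"w%.1f g%.0f"%(s["grip_width"],s["grasp_force"]));return s
E
python3 - <<'E'
from lib import *
c=cap("top")
px=lambda a,s,o:(np.array(a)+.5)/np.array(s)-.5+o
P=lambda a:px(a,(4.4,4.1),(190,132))
uv=P([(40,108),(693,23),(720,187),(60,272),(133,195),(300,173),(465,152),(628,130)])
L=[(66,200,122),(66,-200,122),(-43,-200,122),(-43,200,122)]+[(0,y,122) for y in(150,50,-50,-150)]
print("jig",*fit(c,L,uv,[600,0,0]))
print("mat",*fit(c,[(85,60,1),(85,-60,1),(-85,-60,1),(-85,60,1)],P([(411,324),(587,282),(655,515),(474,560)]),[500,0,0]))
print("foot",*fit(c,[(53.5,32,10),(53.5,-32,10),(-53.5,-32,10),(-53.5,32,10)],P([(463,362),(553,328),(620,470),(528,507)]),[500,0,0]))
h=[back(c,*q,214) for q in P([(497,333),(536,320),(563,385),(527,400)])]
print("handle",np.round(h),np.mean(h,0))
T=[(100,42,14),(100,-42,14),(-100,-42,14),(-100,42,14)]
print("rej",*fit(c,T,px([(109,30),(314,46),(242,538),(29,514)],(7,7),(140,185)),[500,200,0]))
print("pass",*fit(c,T,px([(412,35),(620,53),(595,545),(384,525)],(7,7),(350,185)) if 0 else px([(62,35),(270,53),(245,545),(34,525)],(7,7),(400,185)),[500,-200,0]))
E
```

```text
jig [621.4846435   30.34484511   4.24382836] 0.6740144601515112
mat [464.36013957 -47.96533913  10.7482765 ] 0.49077372931944296
foot [464.620842   -54.05884135  19.16062909] 0.2959707575967059
handle [[491. -33. 214.]
 [497. -55. 214.]
 [458. -67. 214.]
 [450. -47. 214.]] [474.03353865 -50.77943971 214.        ]
rej [517.55770768 360.50613801  -9.18181886] 0.557492763128721
pass [ 464.91138892 -360.7848648    -9.46187965] 0.21987959233726428
```

```bash
cat >> lib.py <<'E'
JIG=np.array([621.5,30.3,4.24]);MAT=np.array([464.4,-48.0,10.75]);REJ=np.array([517.6,360.5,-9.18]);PAS=np.array([464.9,-360.8,-9.46])
HX=10.
def toolpos(jx,jy,lift,yaw=4.24,zg=190): # TCP when tool pin at jig(jx,jy)
    q=w(JIG,[(jx,jy,0)])[0]; d=np.array([np.cos(np.radians(yaw)),np.sin(np.radians(yaw)),0])
    return q+d*(HX-31)+[0,0,zg+lift]
E
python3 - <<'E'
from lib import *
T=(464.6,-54.1,19.2)
q=w(T,[(HX,0,0)])[0]
O=down(19.2)
r.move_ptp(q+[0,0,320],O);st()
r.move_linear(q+[0,0,190]);st()
grasp();st()
r.move_linear(q+[0,0,204],60);st()
r.move_linear(toolpos(-90,-150,14),120,down(JIG[2]));st()
cap("side","s1");c=cap("top","t1")
E
python3 -c "
import cv2
a=cv2.imread('pics/s1.png')[170:300,240:400];b=cv2.imread('pics/t1.png')[130:280,240:400]
f=lambda a:cv2.resize(a,(400,600*a.shape[0]//240),interpolation=cv2.INTER_CUBIC)
a=cv2.resize(a,None,fx=2.5,fy=2.5,interpolation=2);b=cv2.resize(b,None,fx=2.5,fy=2.5,interpolation=2)
cv2.imwrite('pics/c3.png',cv2.vconcat([a,b])[:600])
cv2.imwrite('pics/c3.png',cv2.hconcat([cv2.resize(a,(400,375)),b]))"
```

```text
t2.4 [474.3 -51.8 319.9] F [-0.   1.1 -0.6] M [-0.   -0.05 -0.03] w85.2 g0
t3.4 [474.7 -50.9 190.5] F [0.1 0.3 0.8] M [ 0.03 -0.01 -0.05] w85.3 g0
t4.0 [474.5 -50.5 190.4] F [-0.6  0.7  3.5] M [ 0.09  0.11 -0.01] w23.3 g60
t4.4 [474.  -50.9 204.2] F [ 0.2 -0.5 -3.3] M [ 0.03 -0.04 -0.  ] w23.3 g59
t5.3 [ 521.2 -126.6  203.7] F [ 0.3  1.2 -4.1] M [ 0.03 -0.04  0.02] w23.4 g59
```

View pics/c3.png

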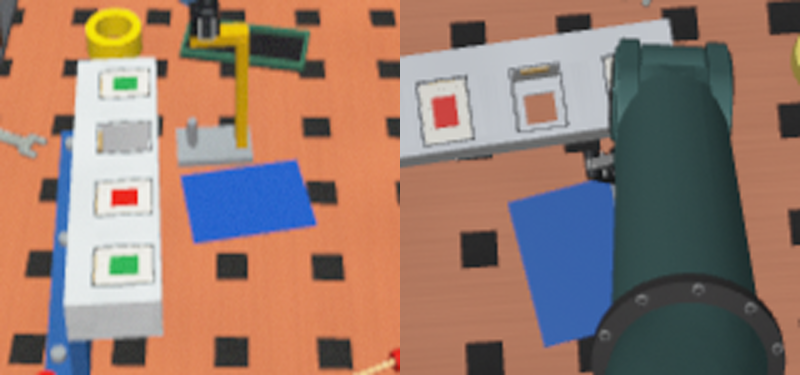

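```bash
python3 - <<'E'
from lib import *
c=cap("side")
q=w(JIG,[(-90,-150,62)])[0]
print("pred",proj(c,q),"seen 317.2,210.9 ->",back(c,317.2,210.9,62),q)
# vertical centre line of pin
print([proj(c,w(JIG,[(-90+dx,-150,62)])).round(1).tolist() for dx in(-7,7)])
i=cv2.resize(c["frame"][195:240,300:345,::-1],None,fx=10,fy=10,interpolation=2);cv2.imwrite("pics/c4.png",i)
E
```

```text
pred [[316.228171   210.54539602]] seen 317.2,210.9 -> [ 539.33605947 -123.98432265   62.        ] [ 542.83648603 -125.94356489   62.        ]
[[[318.2, 210.5]], [[314.3, 210.6]]]
```

View pics/c4.png

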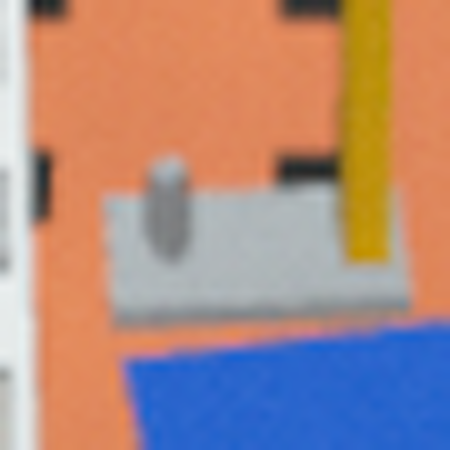

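```bash
python3 - <<'E'
from lib import *
r.move_linear(toolpos(2,-150,14),80);st()
for jy in(-150,50,150):
    r.move_linear(toolpos(2,jy,14),120);st()
    r.move_linear(toolpos(2,jy,40),60);st()
    r.move_linear(toolpos(2,jy,56),60);st()
    if jy==-150: cap("side","s2")
    r.move_linear(toolpos(2,jy,14),80)
    if jy==-150: cap("side","s3")
cap("side","s4");st()
a,b,c=[cv2.imread(f"pics/s{k}.png") for k in(2,3,4)]
cv2.imwrite("pics/c5.png",cv2.hconcat([cv2.resize(x[160:310,240:360],None,fx=2.2,fy=2.2*0+4,interpolation=2) if 0 else cv2.resize(x[150:310,240:340],None,fx=2.6,fy=2.6,interpolation=2) for x in(a,b,c)]))
E
```

```text
t6.7 [ 612.8 -120.9  203.9] F [-0.6  0.  -2. ] M [-0.03 -0.03 -0.  ] w23.1 g59
t7.0 [ 613.4 -120.8  204.1] F [ 0.1  0.8 -3.1] M [ 0.04 -0.02 -0.02] w23.1 g59
t7.5 [ 614.6 -120.8  230.8] F [-0.1 -0.3 -3.1] M [ 0.01 -0.09 -0.04] w23.0 g61
t8.0 [ 613.8 -120.9  246.9] F [-0.4 -0.3 -3.8] M [-0.03 -0.12 -0.01] w23.2 g61
t10.6 [599.   77.6 204. ] F [-0.5  0.7 -4. ] M [ 0.02 -0.05  0.02] w23.4 g62
t11.1 [599.7  79.  230.8] F [-0.8 -0.5 -3.6] M [ 0.04 -0.12 -0.06] w23.2 g62
t11.6 [599.   78.9 246.9] F [-0.2 -0.2 -3.7] M [-0.03 -0.02 -0.02] w23.2 g62
t13.2 [591.6 177.  203.9] F [-0.5 -0.1 -2.8] M [-0.07 -0.1   0.03] w23.2 g62
t13.8 [592.3 178.8 230.9] F [-0.  -0.2 -4.2] M [ 0.02 -0.11 -0.03] w23.3 g62
t14.2 [591.6 178.7 246.9] F [-0.5 -0.2 -3.1] M [ 0.03 -0.02 -0.09] w23.1 g62
t14.9 [591.9 178.6 204.2] F [ 0.6 -0.3 -3.2] M [-0.   -0.11 -0.02] w23.3 g62
```

View pics/c5.png

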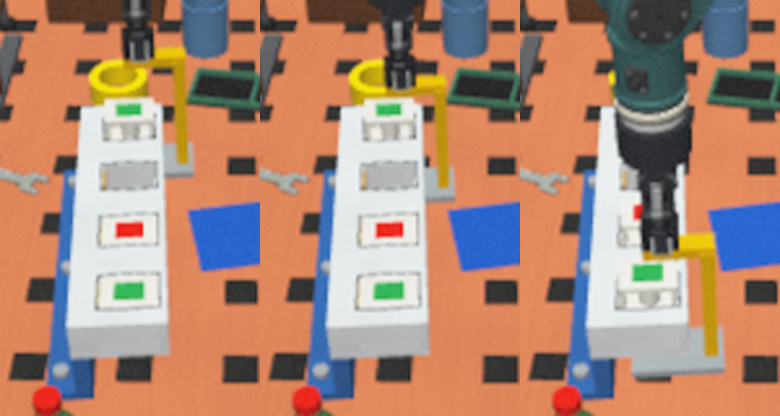

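```bash
python3 - <<'E'
from lib import *
r.move_linear(toolpos(-100,150,14),120)
p=w(MAT,[(12,0,0)])[0]
r.move_linear(p+[0,0,204],150,down(MAT[2]))
r.move_linear(p+[0,0,191],40);st()
r.move_linear(p+[0,0,189.8],20);st()
gripper_open();st()
r.move_linear(p+[0,0,340],150)
q=w(JIG,[(0,150,0)])[0]
r.move_linear(q+[0,0,300],300,down(JIG[2]));st()
c=cap("top","t5");cap("side","s5")
i=cv2.resize(c["frame"][132:276,190:370,::-1],None,fx=4.4,fy=4.1,interpolation=2);cv2.imwrite("pics/c6.png",i)
cv2.imwrite("pics/c7.png",cv2.resize(cv2.imread("pics/s5.png")[160:310,240:390],None,fx=4,fy=4,interpolation=2))
E
```

```text
t18.0 [476.  -45.6 190.6] F [-0.1  0.8 -3.3] M [ 0.01 -0.11  0.  ] w22.8 g62
t18.3 [476.1 -45.7 190.5] F [-1.9  1.5  5.1] M [ 0.1   0.51 -0.01] w23.2 g64
t18.9 [476.2 -45.8 189.8] F [ 0.2 -0.6 -0.2] M [-0.03  0.    0.01] w85.6 g0
t21.1 [609.8 177.6 299.6] F [-0.1 -0.2 -0.5] M [0.02 0.03 0.  ] w85.5 g0
```

View pics/c7.png

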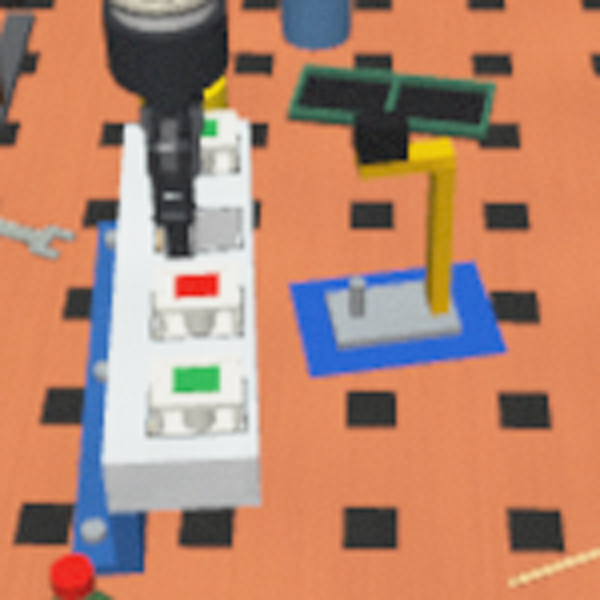

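View pics/c6.png

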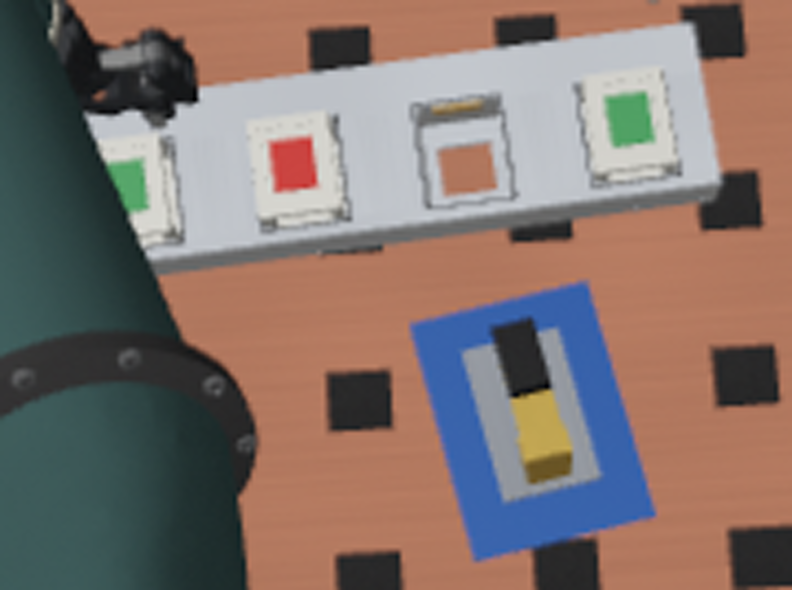

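```bash
python3 - <<'E'
from lib import *
c=cap("top")
print("mug",back(c,472,190,90),back(c,456,193,90),"bottle cap",back(c,155,159,150))
print("nests",w(PAS,[(48,0,4),(-48,0,4)]),w(REJ,[(-48,0,4)]))
q=w(JIG,[(0,150,0)])[0]
r.move_linear(q+[0,0,138],150);st()
grasp();st()
r.move_linear(q+[0,0,150],30);st()
r.move_linear(q+[0,0,300],150);st()
cap("side","s6")
cv2.imwrite("pics/c8.png",cv2.resize(cv2.imread("pics/s6.png")[100:300,220:400],None,fx=3,fy=3,interpolation=2))
E
```

```text
mug [ 541.87867173 -489.90420418   90.        ] [ 536.65433903 -445.9626851    90.        ] bottle cap [669.3368677  342.13942916 150.        ]
nests [[ 512.24722813 -368.68923241    4.        ]
 [ 417.55277187 -352.91076759    4.        ]] [[470.21478333 368.15775692   4.        ]]
t22.5 [611.2 180.2 139. ] F [ 0.1 -0.5  0.7] M [-0.03 -0.03  0.  ] w85.5 g0
t22.9 [610.8 180.1 138.6] F [0.4 0.3 2.6] M [0.08 0.01 0.04] w46.5 g67
t23.4 [610.7 179.6 150.4] F [ 2.3  0.9 -1.8] M [-0.1  -0.54  0.01] w46.7 g67
t24.6 [609.3 179.6 298.9] F [-0.5 -0.9 -1.8] M [ 0.01 -0.    0.03] w46.6 g67
```

View pics/c8.png

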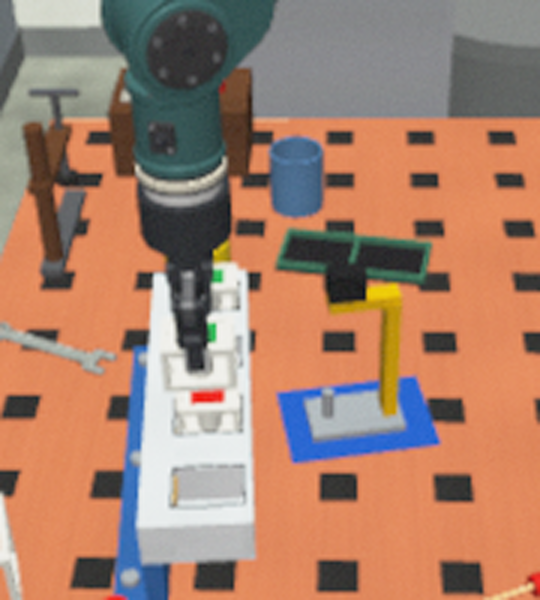

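```bash
cat >> lib.py <<'E'
def place(tray,jx,z0=46):
    n=w(tray,[(jx,0,0)])[0];O=down(tray[2])
    r.move_linear(n+[0,0,300],300,O);r.move_linear(n+[0,0,80],150);r.move_linear(n+[0,0,z0],50);r.hold(.2)
    f0=status.state()["contact_force"][2];z=z0
    while z>34:
        z-=1;r.move_linear(n+[0,0,z],20)
        if status.state()["contact_force"][2]-f0>4:break
    print("contact z",z);st();gripper_open();r.move_linear(n+[0,0,120],100);r.move_linear(n+[0,0,300],200);st()
def pick(jy):
    q=w(JIG,[(0,jy,0)])[0];O=down(JIG[2])
    r.move_linear(q+[0,0,300],300,O);r.move_linear(q+[0,0,200],200);r.move_linear(q+[0,0,138],80);grasp();st()
    r.move_linear(q+[0,0,150],30);r.move_linear(q+[0,0,300],150);st()
E
python3 - <<'E'
from lib import *
place(PAS,48)
c=cap("side","s7")
cv2.imwrite("pics/c9.png",cv2.resize(c["frame"][150:300,240:390,::-1],None,fx=4,fy=4,interpolation=2))
E
```

```text
contact z 38
t31.3 [ 512.3 -368.7   38.7] F [-1.4  1.1  6. ] M [ 0.15  0.27 -0.01] w47.1 g68
t33.8 [ 511.4 -368.1  298.5] F [ 0.1 -0.6 -0.2] M [0.02 0.04 0.04] w85.4 g0
```

View pics/c9.png

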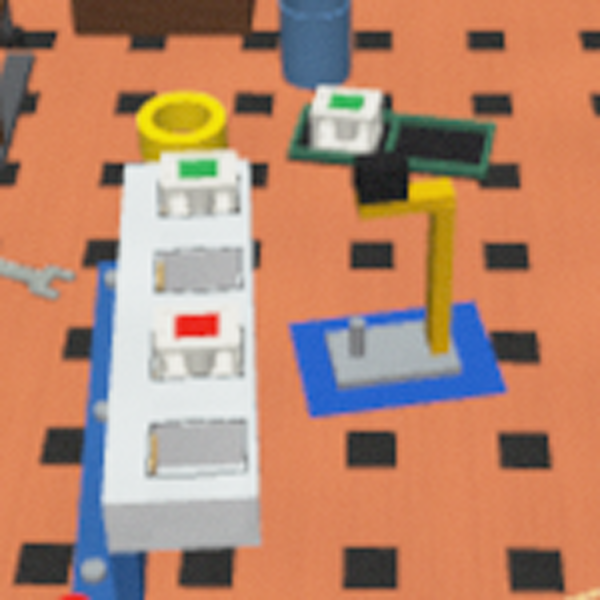

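The first green module stands in the far pass nest and the tool is still on its mat. Next I pick pocket 0's green, then pocket 2's red.

```bash
python3 - <<'E'
from lib import *
pick(-150)
place(PAS,-48)
pick(50)
place(REJ,-48)
n=status.state()["eef_pos"]
r.move_linear([430,200,400],200)
c=cap("top","t8");s=cap("side","s8")
cv2.imwrite("pics/c10.png",cv2.resize(s["frame"][130:370,220:400,::-1],None,fx=2.5,fy=2.5,interpolation=2))
cv2.imwrite("pics/c11.png",cv2.resize(c["frame"][120:280,120:480,::-1],None,fx=2.2,fy=2.2,interpolation=2));st()
E
```

```text
t36.9 [ 632.9 -119.2  138.5] F [-0.4 -0.2  2.1] M [ 0.07 -0.    0.02] w47.0 g67
t38.6 [ 631.5 -119.2  298.8] F [ 0.  -0.7 -1.6] M [ 0.03 -0.02 -0.06] w46.8 g67
contact z 38
t44.5 [ 417.7 -353.    38.3] F [0.2 1.1 3.1] M [0.07 0.11 0.01] w46.8 g67
t47.0 [ 416.8 -352.3  298.7] F [-0.9 -0.1 -0.4] M [-0.04  0.04  0.03] w85.3 g0
t50.7 [618.1  80.3 138.5] F [-0.3 -0.9  1.5] M [0.06 0.01 0.05] w46.9 g67
t52.4 [616.7  80.  298.9] F [ 0.6 -0.4 -1.5] M [-0.04  0.03  0.01] w46.9 g67
contact z 38
t58.3 [470.3 368.3  38.4] F [-1.1  0.   2.8] M [-0.25  0.09 -0.01] w46.7 g67
t60.8 [469.5 367.5 298.6] F [ 0.3 -0.3  0.1] M [ 0.06 -0.01 -0.02] w85.3 g0
t62.0 [429.8 201.  399.2] F [ 0.2 -0.3  1. ] M [ 0.06 -0.    0.03] w85.3 g0
```

View pics/c10.png

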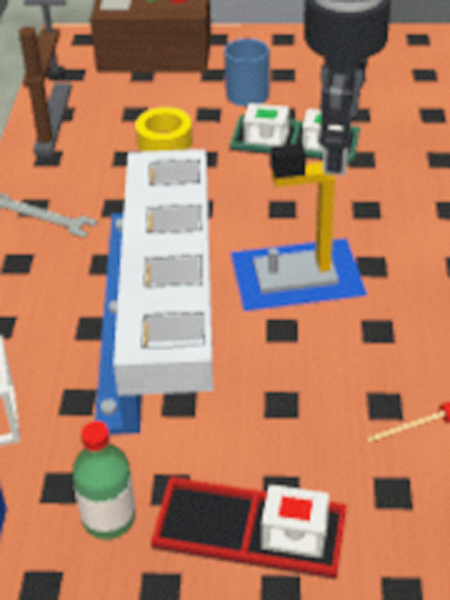

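View pics/c11.png

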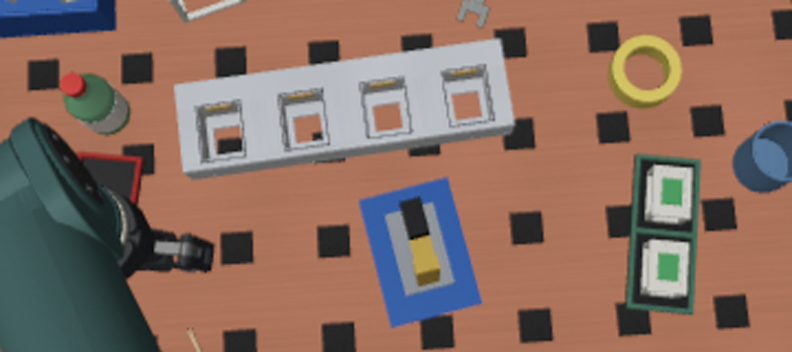

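```bash
python3 -c "
from lib import *
print(workorder.hand_in())"
```

```text
the job is handed in; nothing more can be done
None
```

I handed the job in: the last pictures show both green modules in the pass tray, the one red module in the reject tray, and the tool upright on the middle of its mat, with nothing else on the table disturbed (pocket 1 was empty from the start).

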